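# Weigh a surplus power unit on the ramp scale

### The job

The power unit is too wide to pick up, so slide it up the scale's ramp and leave it flat, square and central on the platform's printed outline, while the scale's transit lever is still in its locked slot. Then lead the lever through its zigzag gate to the far end of the other slot, so that the scale is free to weigh, and let go. Do not tip the unit over, and leave the other things on the table where they are.

Things in the scene. Friction and masses are not known exactly. Their poses are not given: they have to be found in the camera images.
- psu: Power unit: a flat closed sheet-steel box, 120 (its x) x 105 (its y) x 40 mm high, about 0.6 kg, loose on the table, with a row of brass terminals near its -x edge. Origin: centre of its underside. It slides when pushed on a side (roughly 2 to 8 N on the table, more on the ramp).
- scale: Low bench scale, fixed to the table. Origin: on the table surface under the platform's centre; z up. Platform: flat aluminium plate 190 x 190 mm without a rim, top 14 mm above the table; a thin printed outline 140 (x) x 125 (y) mm marks its middle. The ramp is on its -y side, the console on its +y side. The unit belongs here, centred, its x along the scale's x (either way round).
- ramp (a point): Foot of the ramp, mid-width, on the table (scale frame 0, -175, 0 mm); axes as the scale's. The ramp, dark steel, 190 mm wide, rises evenly along +y from here to the platform's edge 80 mm further on and 14 mm higher, so the unit is pushed along +y.
- gate (a point): Centre of the Z-shaped lever slot in the top of the grey console (scale frame 0, 155, 50 mm), axes as the scale's. Slot 16 mm wide, stem 10 mm. Stem-centre path from here: locked leg along x at y = -14 mm from closed end x = -36 to x = 0; cross leg at x = 0 from y = -14 to 14; weigh leg along x at y = 14 from x = 0 to closed end x = 36 mm.
- console (a point): Centre of the console's underside, on the table (scale frame 0, 155, 0 mm); axes as the scale's. Console 150 (x) x 96 (y) mm, top plate 50 mm above the table; a readout bar at its +y edge stands 12 mm higher.
- knob (a point): Centre of the black round knob of the upright transit lever, 26 mm in diameter and 30 mm high; this point is 88 mm above the table, the knob reaches from 72 to 102 mm above it, with a 10 mm stem below down into the gate. The lever shifts upright, without tilting, needs about 2 N, and stays where it is left.
- lever_x (a joint): Lever position along the scale's x axis from the gate's centre, m. Locked slot: about -0.03; fully home in the weigh slot: 0.024 to 0.036.
- lever_y (a joint): Lever position along the scale's y axis from the gate's centre, m. Locked leg: about -0.014; weigh leg: about 0.014.
- spool: Bystander: empty wooden spool, 64 mm in diameter, 40 mm high, upright. Origin: centre of its underside.
- carton: Bystander: closed cardboard carton, 85 x 60 x 45 mm high. Origin: centre of its underside.
- tub: Bystander: small jar with a lid, 60 mm in diameter, 55 mm high. Origin: centre of its underside.
- mug: Bystander: empty plain steel mug, 76 mm in diameter, 90 mm high, with a handle. Origin: centre of its underside.
Things that resemble listed ones, but are neither listed nor needed, are in the scene too. What is shaped like the psu but blue or purple is not meant.

How it is judged:
By the outcome, as a careful person would: the job done as asked, in the order asked, and still so for the second after the job is handed in, with the robot touching nothing.
It also fails if it takes over 72 s, if anything falls off the work surface, if the arm or the gripper's body presses on something with over 40 N, if the wrist force passes 120 N, or if a joint passes its speed limit or range.

### The arm

A 7-joint arm with a two-finger parallel gripper is mounted at the origin on the work surface. World frame = base frame: x ahead of the robot, y to its left, z up, the work surface at z = 0. Lengths are in m, angles in rad, forces in N, time in s.
With the tool pointing down it reaches from about 0.4 to 0.85 m from the base axis. Payload 4.4 kg.
Tool frame: the origin (TCP) lies midway between the tips of the shut fingers; the grasp point (between the pads) lies 19 mm behind it; z points along the fingers, y is the line along which they close (so a half turn about z gives the same grasp; the last joint's range is limited). The gripper opens to 94 mm and grips with 3 to 60 N. Pads are 16 mm wide; open, the fingers measure 119 mm over their backs; the gripper's body (75 mm by 177 mm) begins 78 mm behind the grasp point.
Start: joints at [-1.245, 0.628, 0.038, 1.517, -0.027, 0.996, -0.02], TCP at [0.248, 0.601, 0.205] pointing down, gripper open.
Joint ranges: [-3.06, 3.06], [-0.37, 2.12], [-1.25, 1.32], [0.18, 2.47], [-1.1, 4.24], [0.23, 1.98], [-2.94, 2.94]. Speed limits (rad/s): [2.57, 2.57, 3.14, 3.14, 3.14, 3.14, 3.14].

### API

Orientations are given as a unit quaternion [x, y, z, w].
In Python, from rig import arm gives the robot as it stands. The module is installed in compiled form; this text tells all that it offers.
- The arm moves only by the shell command python3 -m pendant 'ROWS' [FORCE]. ROWS is JSON, a list that holds one entry, the list of rows, each a list of 5 numbers: the shift along the tool's x, y, z in mm, then the turn about the tool's z in rad, then the opening, from -1 (shut) to 1 (fully open), so that 0 is half open. A call has 1 to 20 rows; each row shifts and turns the commanded pose from where the row before left it, along the tool's axes as they then stand; what a row does not reach is not made up. A row lasts 1/12 s, in which the tool goes at most 41.7 mm and 7.16 degrees, less where a joint would pass 70% of its speed; a pose out of reach is approached as far as the arm can. A call is refused whole if a number of a shift passes 41.7 or a number of a turn 0.125, either way. A call with a gripper value outside its range is refused whole. The fingers move at their own pace and stop on an object; FORCE is the grip in N (left out, the last holds). Time passes only in rows, so rows that do not move let the fingers close. It gives the time, the measured TCP pose, the force, the opening and the grip force at its end, in the units of the state.
- arm.get_obs(): the state, without advancing time (a new reading comes with each control period).
- arm.get_image(name): name is "side" or "top"; returns the picture (400x640x3 uint8, red, green, blue); there is no depth.
- arm.camera_params(name): a dict with "fx", "fy", "cx", "cy" (pixels), "dist_coeffs" ([k1, k2, p1, p2, k3] as OpenCV has them; the pictures are not rectified), "camera_from_world" (4x4, takes a point from world to camera coordinates). Camera axes: x right, y down, z forward; pixel columns grow to the right and rows downward; lengths in m; the calibration is good to about 2 mm. A picture is of the moment at which its call begins. camera_params takes no time and is no camera call.
- arm.hand_in(): hands the job in; it is judged then, once.
Trained networks look in the newest picture that a camera, given by its name, has taken for a name from the list of things; names that differ only in an ending like _2 or _b are one class to them, and where a whole thing is asked for, a point or a joint stands for the part that bears it (a point fixed in the world has none). Each returns a list of dicts, best first, with "p" (0 to 1); they miss things now and then, are a little off and sometimes report something else, mostly with a low value. They report only what shows in the picture. A call takes as long as a camera call. They do not tell look-alikes from the thing itself.
- arm.boxes_of(name, camera): "bbox" ([left, top, right, bottom] in pixels, round what is visible of it).
- arm.outline_of(name, camera): "pixels" (400x640 bool, what is visible of it) and "bbox" ([left, top, right, bottom] in pixels, round what is visible of it).
The state is a dict: "t": time; "joint_positions": joint angles; "joint_velocities": joint speeds; "effort": joint torques, N m; "tool_pos": TCP position; "tcp_rot": TCP orientation; "force": force on the tool from outside, world axes, zero at the start; "moment": the same for the moment, N m; "width": finger opening in m; "gripper_force": force on a finger pad.
Only numpy, scipy, OpenCV 4.12 (cv2) and the standard library are available. Lean on these libraries where they do the work, as an engineer would, in place of code of your own. Each camera call takes 0.05 s, during which the arm holds its last target. There are 200 camera calls.

## Working session

There is one attempt and no reset: what is moved stays moved. The work goes in short steps, Python scripts to look and compute and a shell command to move; the robot and the scene stay as the last step left them, time stands still between calls to the robot, and variables do not carry over. Pictures are saved under pics/ and viewed, at most 10 in all, crops included, and the job is handed in when it is done.

```bash
mkdir -p pics; cat > h.py <<'E'
import numpy as np, cv2
from rig import arm
def cam(n):
    p=arm.camera_params(n); K=np.array([[p['fx'],0,p['cx']],[0,p['fy'],p['cy']],[0,0,1]]); return K,np.array(p['dist_coeffs'],float),np.array(p['camera_from_world'])
def ray(n,uv):
    K,d,T=cam(n); q=cv2.undistortPoints(np.array(uv,float).reshape(-1,1,2),K,d).reshape(-1,2)
    R=T[:3,:3]; c=-R.T@T[:3,3]; return c,np.c_[q,np.ones(len(q))]@R
def at_z(n,uv,z):
    c,r=ray(n,uv); return c+r*((z-c[2])/r[:,2])[:,None]
def proj(n,P):
    K,d,T=cam(n); return cv2.projectPoints(np.array(P,float).reshape(-1,1,3),cv2.Rodrigues(T[:3,:3])[0],T[:3,3],K,d)[0].reshape(-1,2)
def save(n,f,crop=None,s=1):
    im=arm.get_image(n)
    if crop: im=im[crop[1]:crop[3],crop[0]:crop[2]]
    if s!=1: im=cv2.resize(im,None,fx=s,fy=s,interpolation=cv2.INTER_CUBIC)
    cv2.imwrite('pics/'+f,im[:,:,::-1])
E
python3 - <<'E'
from h import *
for n in('top','side'):
    save(n,n+'0.png'); K,d,T=cam(n); print(n,(-T[:3,:3].T@T[:3,3]).round(3),T[2,:3].round(2),K[0,0])
    for k in('psu','scale','knob','console'):
        print(k,[(round(b['p'],2),np.round(b['bbox']).tolist()) for b in arm.boxes_of(k,n)][:4])
o=arm.get_obs();print(o['t'],o['tool_pos'],o['tcp_rot'],o['force'],o['width'])
E
```

```text
top [ 0.325 -0.013  1.175] [ 0.22  0.02 -0.98] 383.27636363777754
psu [(0.95, [390.0, 125.0, 425.0, 162.0]), (0.75, [448.0, 220.0, 496.0, 277.0]), (0.66, [386.0, 184.0, 424.0, 231.0]), (0.56, [437.0, 161.0, 486.0, 207.0])]
scale [(0.7, [225.0, 159.0, 359.0, 248.0])]
knob []
console [(0.93, [228.0, 162.0, 358.0, 245.0])]
side [ 0.382 -1.036  1.083] [ 0.12  0.71 -0.69] 518.325301368366
psu [(0.95, [392.0, 244.0, 447.0, 297.0]), (0.85, [317.0, 258.0, 365.0, 306.0]), (0.78, [360.0, 309.0, 424.0, 374.0]), (0.56, [273.0, 328.0, 339.0, 391.0])]
scale [(0.59, [283.0, 143.0, 352.0, 241.0])]
knob [(0.63, [306.0, 141.0, 316.0, 162.0])]
console [(0.97, [279.0, 142.0, 351.0, 246.0])]
0.5 [0.24814332 0.60075062 0.20543551] [ 1.94651506e-01  9.80872462e-01 -3.40216451e-05 -5.15418762e-05] [-0.63845786  0.47662251  0.76003307] 0.09405006703742777
```

View pics/top0.png

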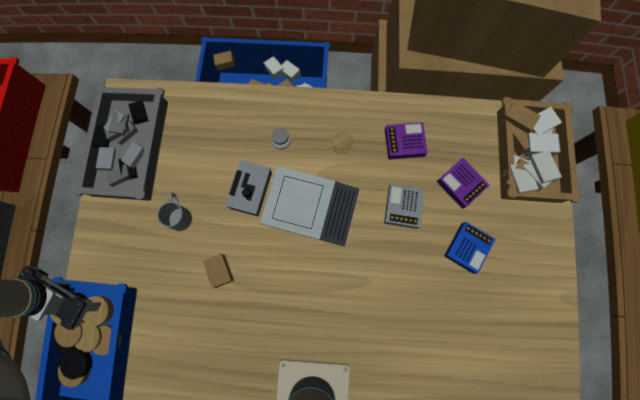

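View pics/side0.png

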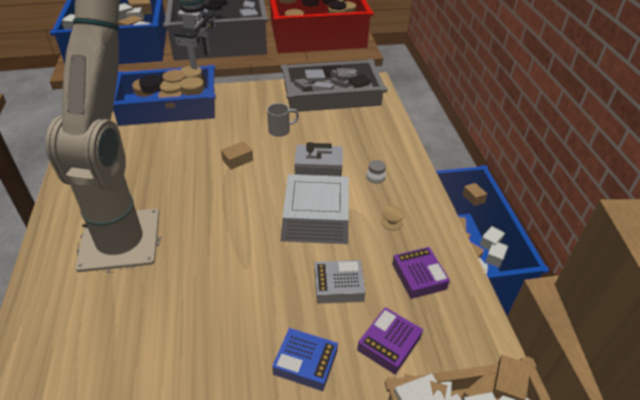

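The top view shows the scale with its console at (248,187), platform centre about (298,202) and ramp at (343,212). The grey psu is at (404,206), to the right (-y) of the ramp. The blue and purple units are look-alikes. Next I'll zoom in for corners.

```bash
python3 - <<'E'
from h import *
save('top','top1.png',(225,150,435,255),3.8)
save('side','side1.png',(270,130,380,310),3.3)
for n in('top','side'):
  for k in('psu','scale','console'):
    for m in arm.outline_of(k,n)[:4]:
        c=max(cv2.findContours(m['pixels'].astype('uint8'),0,1)[0],key=cv2.contourArea)
        e=cv2.approxPolyDP(c,4,True).reshape(-1,2)
        print(n,k,round(m['p'],2),e.tolist())
E
```

```text
top psu 0.74 [[391, 184], [384, 223], [417, 228], [423, 189]]
top psu 0.69 [[463, 223], [445, 256], [475, 273], [494, 238]]
top psu 0.58 [[421, 123], [386, 126], [390, 158], [425, 153]]
top scale 0.98 [[240, 161], [226, 203], [230, 209], [259, 216], [266, 226], [345, 242], [358, 188], [282, 167], [272, 175], [266, 166]]
top console 0.57 [[278, 167], [261, 223], [343, 243], [357, 189]]
side psu 0.84 [[289, 328], [272, 373], [323, 390], [337, 343]]
side psu 0.74 [[384, 307], [358, 340], [357, 350], [394, 374], [421, 329]]
side psu 0.72 [[429, 248], [393, 258], [411, 298], [448, 285]]
side psu 0.68 [[360, 261], [315, 263], [317, 303], [362, 302]]
side scale 0.75 [[296, 145], [280, 240], [346, 243], [342, 147]]
side scale 0.44 [[309, 142], [311, 157]]
side console 0.69 [[298, 145], [294, 173], [287, 177], [281, 240], [346, 243], [342, 147]]
```

View pics/top1.png

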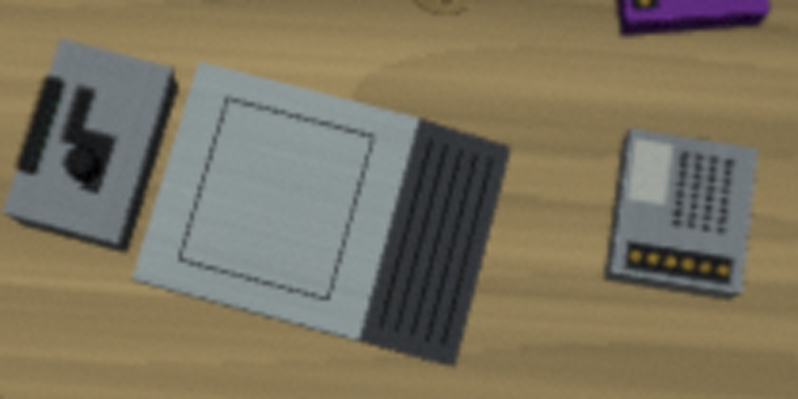

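View pics/side1.png

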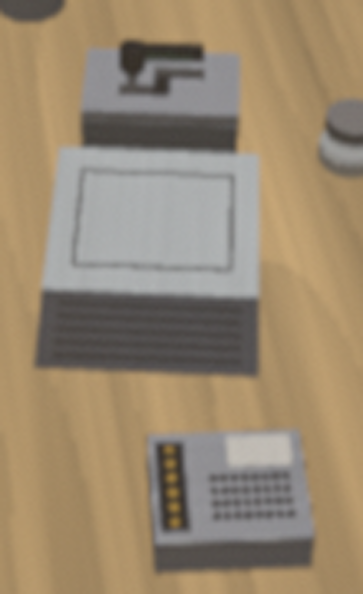

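```bash
cat > fit.py <<'E'
from h import *
from scipy.optimize import least_squares
def fit(obs,p0):
    # obs: list of (cam, uv list, local pts)
    def world(p,L):
        L=np.array(L,float);c,s=np.cos(p[2]),np.sin(p[2]); return np.c_[p[0]+c*L[:,0]-s*L[:,1],p[1]+s*L[:,0]+c*L[:,1],L[:,2]]
    f=lambda p:np.concatenate([(proj(n,world(p,L))-uv).ravel() for n,uv,L in obs])
    r=least_squares(f,p0,loss='soft_l1'); return r.x,np.sqrt(np.mean(f(r.x)**2)),f(r.x).reshape(-1,2)
def un(a,s,o): return (np.array(a,float)+.5)/s-.5+np.array(o)
def rect(x,y,z): # corner order: (+x,+y),(+x,-y),(-x,-y),(-x,+y)
    return [(x,y,z),(x,-y,z),(-x,-y,z),(-x,y,z)]
E
python3 - <<'E'
from fit import *
tp=lambda a:un(a,3.8,(225,150)); sd=lambda a:un(a,3.3,(270,130))
S=rect(.095,.095,.014)+rect(.07,.0625,.014)+[(.095,-.175,0),(-.095,-.175,0)]
T_=tp([(200,62),(420,118),(360,340),(133,280),(228,97),(374,134),(328,299),(180,260),(510,147),(455,365)])
D_=sd([(258,155),(258,297),(42,292),(62,148),(235,172),(231,270),(73,265),(82,168),(257,375),(37,366)])
P=rect(.06,.0525,.04)
t2=tp([(627,129),(757,148),(738,289),(608,272)]); d2=sd([(302,432),(312,540),(155,545),(148,434)])
for nm,t,d,L,p0 in(('scale',T_,D_,S,[.5,.05,0]),('psu',t2,d2,P,[.5,-.25,0])):
    for o in([('top',t,L)],[('side',d,L)],[('top',t,L),('side',d,L)]):
        x,e,_=fit(o,p0); print(nm,o[0][0],len(o),x.round(4),np.degrees(x[2]).round(2),round(e,2))
    if nm=='scale': s=x
c,si=np.cos(s[2]),np.sin(s[2]);R=np.array([[c,si],[-si,c]]);print('psu in scale',R@(x[:2]-s[:2]),x[2]-s[2])
k=s[:2]+R.T@[-.03,.141];print('knob',k, proj('top',[[*k,.102]]),proj('side',[[*k,.102]]))
E
```

```text
scale top 1 [ 0.5706  0.0829 -0.1936] -11.09 0.28
scale side 1 [ 0.5731  0.0861 -0.1944] -11.14 0.57
scale top 2 [ 0.5717  0.0838 -0.1934] -11.08 0.6
psu top 1 [ 0.577  -0.2425 -0.0964] -5.52 0.46
psu side 1 [ 0.5787 -0.245  -0.1177] -6.74 0.37
psu top 2 [ 0.5782 -0.2438 -0.1081] -6.2 0.59
psu in scale [ 0.06927433 -0.32022576] 0.08528860814927074
knob [0.56940897 0.22792722] [[245.69799137 192.24742629]] [[308.87168029 144.01511433]]
```

```bash
cat >> fit.py <<'E'
SC=np.array([.5717,.0838,-.1934])
def toS(p):
    c,s=np.cos(SC[2]),np.sin(SC[2]); return np.array([[c,s],[-s,c]])@(np.array(p)[:2]-SC[:2])
def tool():
    o=arm.get_obs(); x,y,z,w=o['tcp_rot']; from scipy.spatial.transform import Rotation as Ro
    v=Ro.from_quat(o['tcp_rot']).as_matrix()[:,1]
    print('t',round(o['t'],2),'S xy mm',(toS(o['tool_pos'])*1e3).round(1),'z',(o['tool_pos'][2]*1e3).round(1),'tool-y angle rel scale x (rad)',round(np.arctan2(v[1],v[0])-SC[2],4),'tilt',v[2].round(3),'F',o['force'].round(1),'w',round(o['width'],4),'g',round(float(np.max(o['gripper_force'])),1),'j',np.round(o['joint_positions'],2).tolist())
E
python3 -m pendant '[[[0,0,0,-0.1,0.2],[0,0,0,-0.098,0.2],[-23,-30,0,0,0.2],[-23,-30,0,0,0.2],[-23,-30,0,0,0.2],[-23,-30,0,0,0.2],[-23,-30,0,0,0.2],[-23,-30,0,0,0.2],[-23,-30,0,0,0.2],[-23,-30,0,0,0.2],[-23,-30,0,0,0.2],[-23,-30,0,0,0.2],[-23,-30,0,0,0.2],[-23,-30,0,0,0.2],[-23,-30,0,0,0.2],[-23,-30,0,0,0.2],[-23,-30,0,0,0.2],[-23,-30,0,0,0.2]]]'
python3 - <<'E'
from fit import *
tool()
# purple neighbours at z=.04, in scale frame (mm)
print([(toS(p)*1e3).round() for p in at_z('top',[[386,126],[421,123],[425,153],[390,158],[460,160],[438,181],[465,206],[487,185]],.03)])
E
```

```text
t: 2.4
tool_pos: [0.5175, 0.0571, 0.2057]
tcp_rot: [0.097, 0.995, 0.0, 0.0]
force: [1.1, 0.2, -0.8]
width: 0.0564
gripper_force: 0.0
t 2.4 S xy mm [-48.  -36.6] z 205.7 tool-y angle rel scale x (rad) 1.5703 tilt 0.0 F [ 1.1  0.2 -0.8] w 0.0564 g 0.0 j [-0.18, 0.44, 0.03, 1.88, -0.02, 0.82, 1.23]
[array([ 308., -210.]), array([ 348., -317.]), array([ 251., -349.]), array([ 205., -246.]), array([ 257., -462.]), array([ 171., -407.]), array([ 115., -504.]), array([ 199., -560.])]
```

```bash
python3 -m pendant '[[[-22,-28,0,0,0.2],[-22,-28,0,0,0.2],[-22,-28,0,0,0.2],[-22,-28,0,0,0.2],[-22,-28,0,0,0.2],[-22,-28,0,0,0.2],[-22,-28,0,0,0.2],[-22,-28,0,0,0.2],[-22,-28,0,0,0.2],[-20,-31,0,0,0.2],[0,0,30,0,0.2],[0,0,30,0,0.2],[0,0,30,0,0.2],[0,0,20,0,0.2],[0,0,0,0,0.2]]]'
python3 - <<'E'
from fit import *
tool(); save('top','top2.png',(370,110,510,240),4); 
E
```

```text
t: 3.65
tool_pos: [0.6726, -0.2594, 0.0899]
tcp_rot: [0.097, 0.995, 0.001, -0.005]
force: [-1.4, 0.7, 0.6]
width: 0.0567
gripper_force: 0.0
t 3.65 S xy mm [ 165.  -317.4] z 89.9 tool-y angle rel scale x (rad) 1.5704 tilt 0.002 F [-1.4  0.7  0.6] w 0.0567 g 0.0 j [0.31, 0.86, 0.03, 1.38, -0.03, 0.91, 1.73]
```

View pics/top2.png

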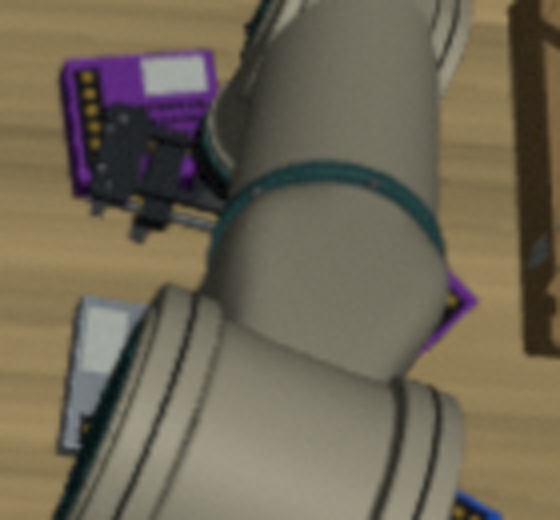

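```bash
python3 -m pendant '[[[0,0,25,0,0.2],[0,0,25,0,0.2],[0,0,15,0,0.2],[0,0,10,0,0.2],[0,-2,0,0,0.2],[10,0,0,0,0.2],[10,0,0,0,0.2],[6,0,0,0,0.2],[6,0,0,0,0.2],[6,0,0,0,0.2],[6,0,0,0,0.2],[6,0,0,0,0.2],[6,0,0,0,0.2],[6,0,0,0,0.2]]]'
python3 -c "
from fit import *
tool()"
```

```text
t: 4.87
tool_pos: [0.6163, -0.2506, 0.0214]
tcp_rot: [0.097, 0.995, -0.0, 0.002]
force: [4.0, -1.1, 2.5]
width: 0.0561
gripper_force: 2.4
t 4.87 S xy mm [ 108.  -319.6] z 21.4 tool-y angle rel scale x (rad) 1.5704 tilt 0.0 F [ 4.  -1.1  2.5] w 0.0561 g 2.4 j [0.33, 0.87, 0.02, 1.61, -0.03, 0.66, 1.75]
```

```bash
python3 -m pendant '[[[5,0,0,0,0.2],[5,0,0,0,0.2],[5,0,0,0,0.2],[5,0,0,0,0.2],[5,0,0,0,0.2],[5,0,0,0,0.2],[3,0,0,0,0.2],[0,0,0,0,0.2],[0,0,0,0,0.2]]]'
python3 - <<'E'
from fit import *
tool(); save('side','side2.png',(270,180,430,330),4)
tool()
E
```

```text
t: 5.62
tool_pos: [0.5809, -0.2441, 0.0199]
tcp_rot: [0.097, 0.995, 0.0, -0.002]
force: [2.2, 0.2, 1.2]
width: 0.0562
gripper_force: 0.9
t 5.62 S xy mm [  72. -320.] z 19.9 tool-y angle rel scale x (rad) 1.5702 tilt 0.0 F [2.2 0.2 1.2] w 0.0562 g 0.9 j [0.34, 0.84, 0.02, 1.71, -0.03, 0.6, 1.75]
t 5.67 S xy mm [  72.  -320.1] z 19.7 tool-y angle rel scale x (rad) 1.5703 tilt 0.0 F [0.9 0.1 1.1] w 0.0566 g 0.7 j [0.34, 0.84, 0.02, 1.71, -0.03, 0.6, 1.75]
```

View pics/side2.png

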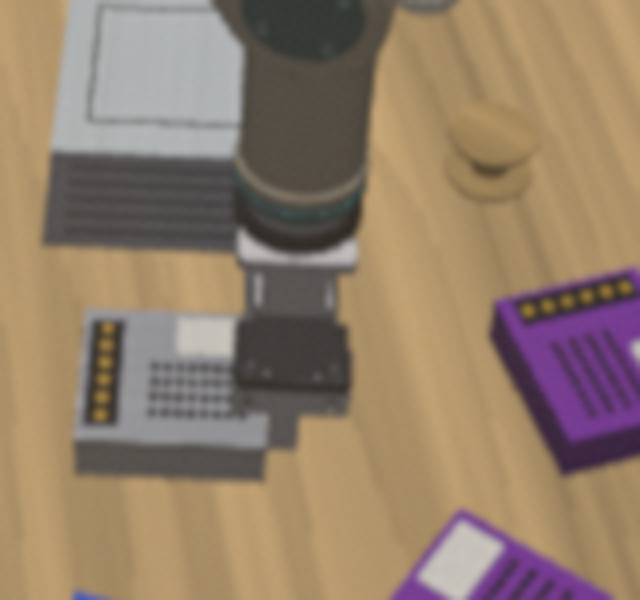

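The side view shows the unit squared against the fingers. Its top corners are at crop (88,312), (75,440) and (268,448), now roughly in line with the ramp.

```bash
python3 - <<'E'
from fit import *
L=rect(.06,.0525,.04); L=[L[3],L[2],L[1]]
x,e,r=fit([('side',un([(88,312),(75,440),(268,448)],4,(270,180)),L)],[.51,-.23,-.19]); print((toS(x)*1e3).round(1),x[2]-SC[2],e,r.round(1).tolist())
E
```

```text
[   5.  -315.1] 5.2771380653238165e-05 0.2780542025510413 [[-0.2, -0.5], [-0.1, 0.2], [0.3, 0.2]]
```

```bash
python3 -m pendant '[[[2,0,0,0,0.2],[2,0,0,0,0.2],[0,0,0,0,0.2],[-15,0,0,0,0.2],[-15,0,-10,0,0.2],[0,0,-30,0,0.2],[0,0,-30,0,0.5],[0,0,0,0.121,0.9],[0,0,0,0.121,0.9],[0,0,0,0.121,0.9],[0,0,0,0.121,0.9],[0,0,0,0.121,0.9],[0,0,0,0.121,0.9],[0,0,0,0.121,0.9],[0,0,0,0.121,0.9],[0,0,0,0.121,0.9],[0,0,0,0.121,0.9],[0,0,0,0.121,0.9],[0,0,0,0.121,0.9],[0,0,0,0.118,0.9]]]'
python3 - <<'E'
from fit import *
tool()
print([(toS(p)*1e3).round() for p in at_z('top',[[463,223],[445,256],[475,273],[494,238]],.03)])
E
```

```text
t: 7.33
tool_pos: [0.6063, -0.2486, 0.0897]
tcp_rot: [0.774, 0.633, -0.001, -0.002]
force: [0.4, 0.4, -0.2]
width: 0.0889
gripper_force: 0.0
t 7.33 S xy mm [  97.9 -319.6] z 89.7 tool-y angle rel scale x (rad) -0.0059 tilt -0.004 F [ 0.4  0.4 -0.2] w 0.0889 g 0.0 j [0.09, 0.82, 0.46, 1.61, -0.46, 0.83, 0.54]
[array([  61., -508.]), array([ -51., -473.]), array([ -78., -571.]), array([  40., -609.])]
```

```bash
python3 -m pendant '[[[-21,-24,0,0,0.9],[-21,-24,0,0,0.9],[-21,-25,0,0,0.9],[-22,-25,0,0,0.9],[0,0,0,0.006,0.9],[0,0,25,0,0.9],[0,0,25,0,0.9],[0,0,15,0,0.9],[0,0,10,0,0.9],[0,0,0,0,0.9],[0,0,0,0,0.9]]]'
python3 - <<'E'
from fit import *
tool(); save('side','side3.png',(270,180,430,330),4)
E
```

```text
t: 8.25
tool_pos: [0.495, -0.3138, 0.0152]
tcp_rot: [0.774, 0.633, -0.0, -0.001]
force: [0.5, 0.3, 0.6]
width: 0.0891
gripper_force: 0.0
t 8.25 S xy mm [   1.1 -404.9] z 15.2 tool-y angle rel scale x (rad) -0.006 tilt -0.002 F [0.5 0.3 0.6] w 0.0891 g 0.0 j [0.3, 0.84, 0.36, 1.84, -0.51, 0.56, 0.79]
```

View pics/side3.png

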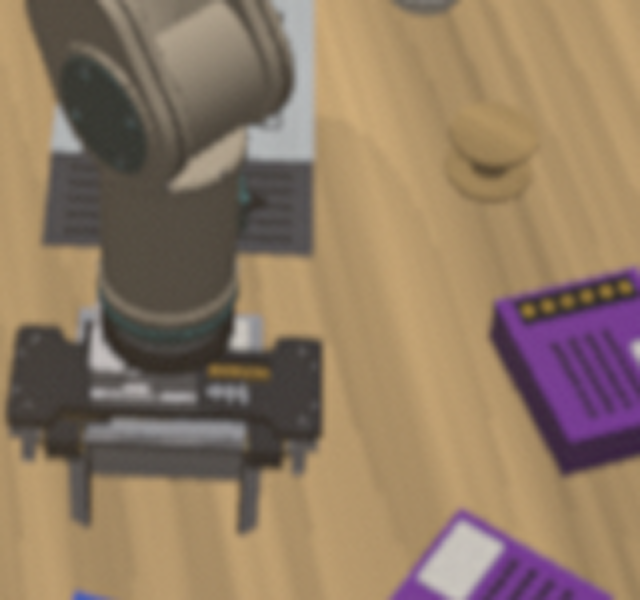

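```bash
python3 -m pendant '[[[8,0,0,-0.006,0.9],[8,0,0,0,0.9],[6,0,0,0,0.9],[6,0,0,0,0.9],[8,0,0,0,0.9],[8,0,0,0,0.9],[8,0,0,0,0.9],[8,0,0,0,0.9],[8,0,0,0,0.9],[8,0,0,0,0.9],[8,0,0,0,0.9],[8,0,0,0,0.9],[8,0,0,0,0.9],[8,0,0,0,0.9],[0,0,0,0,0.9]]]'
python3 -c "
from fit import *
tool()"
```

```text
t: 9.55
tool_pos: [0.5168, -0.2046, 0.0151]
tcp_rot: [0.771, 0.637, 0.001, -0.002]
force: [0.0, -0.1, 1.0]
width: 0.0893
gripper_force: 0.0
t 9.55 S xy mm [   1.5 -293.5] z 15.1 tool-y angle rel scale x (rad) 0.003 tilt -0.001 F [ 0.  -0.1  1. ] w 0.0893 g 0.0 j [0.1, 0.81, 0.36, 1.93, -0.56, 0.51, 0.66]
```

```bash
python3 -m pendant '[[[7,0,0,0,0.9],[7,0,0,0,0.9],[7,0,0,0,0.9],[7,0,0,0,0.9],[7,0,0,0,0.9],[7,0,-0.5,0,0.9],[7,0,-0.5,0,0.9],[7,0,-0.5,0,0.9],[7,0,-0.5,0,0.9],[7,0,-0.5,0,0.9],[7,0,-0.5,0,0.9],[7,0,-1,0,0.9],[7,0,-1,0,0.9],[7,0,-1,0,0.9],[7,0,-1,0,0.9],[7,0,-1,0,0.9]]]'
python3 - <<'E'
from fit import *
tool(); save('side','side4.png',(260,130,420,280),4)
E
```

```text
t: 10.88
tool_pos: [0.538, -0.0977, 0.0237]
tcp_rot: [0.772, 0.636, -0.0, 0.0]
force: [0.4, -4.2, -0.9]
width: 0.0893
gripper_force: 1.9
t 10.88 S xy mm [   1.9 -184.6] z 23.7 tool-y angle rel scale x (rad) 0.0003 tilt 0.0 F [ 0.4 -4.2 -0.9] w 0.0893 g 1.9 j [-0.12, 0.79, 0.39, 1.95, -0.59, 0.51, 0.5]
```

View pics/side4.png

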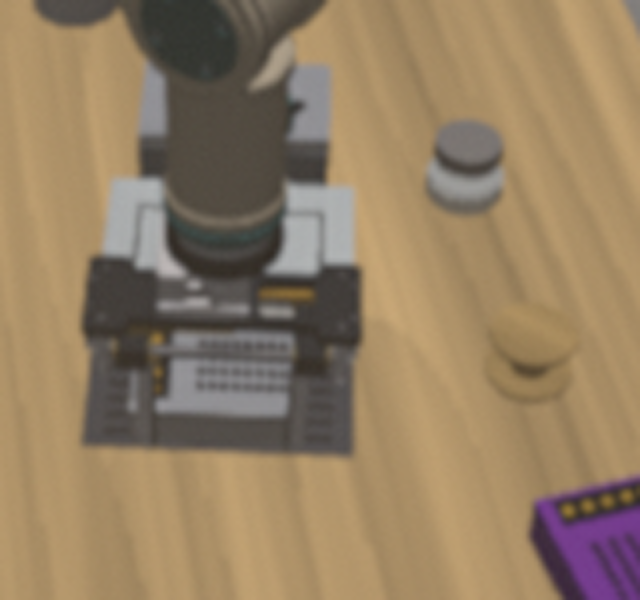

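```bash
python3 -m pendant '[[[6,0,-0.5,0,0.9],[6,0,-0.5,0,0.9],[6,0,-0.5,0,0.9],[6,0,-0.5,0,0.9],[6,0,-0.5,0,0.9],[6,0,-0.5,0,0.9],[6,0,-0.5,0,0.9],[6,0,-0.5,0,0.9],[6,0,-0.5,0,0.9],[6,0,-0.5,0,0.9],[6,0,0,0,0.9],[6,0,0,0,0.9],[6,0,0,0,0.9],[6,0,0,0,0.9],[6,0,0,0,0.9],[6,0,0,0,0.9],[6,0,0,0,0.9],[4,0,0,0,0.9],[0,0,0,0,0.9],[0,0,0,0,0.9]]]'
python3 - <<'E'
from fit import *
tool(); save('top','top5.png',(215,140,375,260),4.5)
E
```

```text
t: 12.6
tool_pos: [0.5585, 0.0069, 0.0286]
tcp_rot: [0.772, 0.636, 0.0, -0.0]
force: [-0.0, 0.0, -0.1]
width: 0.0892
gripper_force: 0.0
t 12.6 S xy mm [  1.9 -78. ] z 28.6 tool-y angle rel scale x (rad) 0.0013 tilt 0.0 F [-0.   0.  -0.1] w 0.0892 g 0.0 j [-0.33, 0.8, 0.43, 1.92, -0.61, 0.55, 0.32]
```

View pics/top5.png

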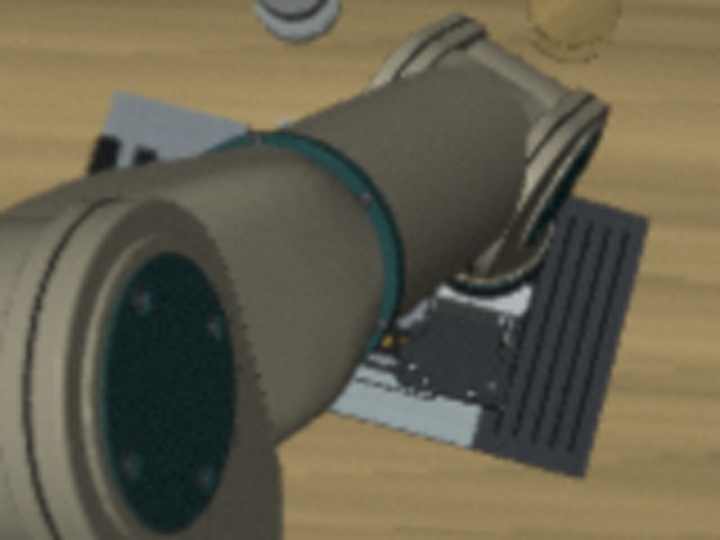

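```bash
python3 -m pendant '[[[4,0,0,0,0.9],[4,0,0,0,0.9],[4,0,0,0,0.9],[3,0,0,0,0.9],[0,0,0,0,0.9],[0,0,0,0,0.9],[-15,0,0,0,0.9],[-25,0,-10,0,0.9],[-25,0,-30,0,0.9],[-25,0,-30,0,0.9],[-25,0,-30,0,0.9],[-25,0,-30,0,0.9],[-25,0,-30,0,0.9],[-25,0,0,0,0.9],[-25,0,0,0,0.9],[0,0,0,0,0.9]]]'
cat > meas.py <<'E'
from fit import *
tool()
for n in('top','side'):
    save(n,'m_%s_%d.png'%(n,arm.get_obs()['t']*100))
    for m in arm.outline_of('psu',n):
        c=max(cv2.findContours(m['pixels'].astype('uint8'),0,1)[0],key=cv2.contourArea)
        r=cv2.minAreaRect(c)
        q=toS(at_z(n,[r[0]],.05)[0])*1e3
        if abs(q[0])<60 and abs(q[1])<90:
            e=cv2.approxPolyDP(c,3,True).reshape(-1,2); print(n,round(m['p'],2),q.round(),e.tolist(),cv2.contourArea(c))
            print('model',proj(n,[(*(SC[:2]+np.array([[np.cos(SC[2]),-np.sin(SC[2])],[np.sin(SC[2]),np.cos(SC[2])]])@p[:2]),p[2]) for p in rect(.06,.0525,.054)]).round(1).tolist())
E
python3 meas.py
```

```text
t: 13.98
tool_pos: [0.519, -0.1954, 0.1897]
tcp_rot: [0.774, 0.633, -0.0, 0.002]
force: [-0.8, -0.1, -0.7]
width: 0.0891
gripper_force: 0.0
t 13.98 S xy mm [   1.9 -284.1] z 189.7 tool-y angle rel scale x (rad) -0.0056 tilt 0.002 F [-0.8 -0.1 -0.7] w 0.0891 g 0.0 j [-0.07, 0.57, 0.59, 1.82, -0.4, 0.87, 0.51]
top 0.83 [-5. -6.] [[288, 178], [277, 215], [308, 223], [318, 187]] 1322.0
model [[285.3, 175.4], [318.6, 184.0], [308.1, 221.9], [274.1, 212.9]]
side 0.76 [ -4. -69.] [[295, 199], [296, 208], [333, 208], [333, 199]] 366.5
model [[337.0, 175.6], [336.6, 199.5], [295.0, 197.9], [297.4, 174.1]]
```

```bash
ls pics; python3 -c "
from h import *
import glob
im=cv2.imread(sorted(glob.glob('pics/m_top*'))[-1])[155:250,255:365]
cv2.imwrite('pics/top6.png',cv2.resize(im,None,fx=6,fy=6,interpolation=cv2.INTER_CUBIC))"
```

```text
m_side_1408.png
m_top_1398.png
side0.png
side1.png
side2.png
side3.png
side4.png
top0.png
top1.png
top2.png
top5.png
```

View pics/top6.png

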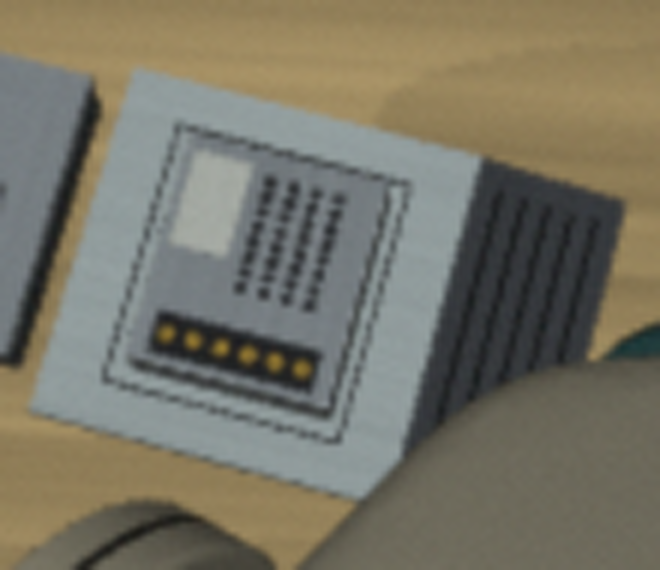

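The unit sits on the platform inside the outline and square to it. Its top corners are about (190,133), (392,182), (332,405) and (135,358) in the crop. The outline corners are (180,124), (410,184), (340,440) and (105,380).

```bash
python3 - <<'E'
from fit import *
u=lambda a:un(a,6,(255,155))
U,e,r=fit([('top',u([(190,133),(392,182),(332,405),(135,358)]),rect(.06,.0525,.054))],SC)
O,e2,r2=fit([('top',u([(180,124),(410,184),(340,440),(105,380),(135,70),(483,157),(30,410)]),rect(.07,.0625,.014)+[(.095,.095,.014),(.095,-.095,.014),(-.095,.095,.014)])],SC)
print(U,e,O,e2,r.round(1).tolist(),'unit in outline mm',((toS(U)-toS(O))*1e3).round(1),np.degrees(U[2]-O[2]))
E
```

```text
[ 0.56918047  0.07838131 -0.17035965] 0.45789333675850774 [ 0.57075932  0.08268291 -0.19263036] 0.21512044294233418 [[0.2, -0.2], [0.1, -0.5], [0.5, 0.5], [-0.9, 0.1]] unit in outline mm [-0.7 -4.5] 1.2760177799261756
```

```bash
python3 -m pendant '[[[25,0,0,0,0.9],[25,0,0,0,0.9],[25,0,30,0,0.9],[25,0,30,0,0.9],[25,0,30,0,0.9],[25,0,30,0,0.9],[20,0,25,0,0.9],[10,0,15,0,0.9],[0,0,0,0,0.9],[0,0,0,0,0.9]]]'
python3 -c "
from fit import *
tool()"
```

```text
t: 15.02
tool_pos: [0.5537, -0.0122, 0.0276]
tcp_rot: [0.771, 0.637, -0.001, -0.001]
force: [1.3, -0.7, 0.2]
width: 0.0891
gripper_force: 0.0
t 15.02 S xy mm [  0.8 -97.6] z 27.6 tool-y angle rel scale x (rad) 0.0033 tilt -0.002 F [ 1.3 -0.7  0.2] w 0.0891 g 0.0 j [-0.3, 0.8, 0.42, 1.93, -0.61, 0.54, 0.36]
```

```bash
python3 -m pendant '[[[10,0,0,0,0.9],[10,0,0,0,0.9],[6,0,0,0,0.9],[3,0,0,0,0.9],[3,0,0,0,0.9],[3,0,0,0,0.9],[3,0,0,0,0.9],[1,0,0,0,0.9],[0,0,0,0,0.9],[0,0,0,0,0.9],[0,0,0,0,0.9]]]'
python3 -c "
from fit import *
tool()"
```

```text
t: 15.93
tool_pos: [0.5619, 0.023, 0.0287]
tcp_rot: [0.772, 0.635, -0.0, 0.001]
force: [-2.0, -4.8, 3.8]
width: 0.0894
gripper_force: 2.7
t 15.93 S xy mm [  2.1 -61.6] z 28.7 tool-y angle rel scale x (rad) -0.0007 tilt 0.001 F [-2.  -4.8  3.8] w 0.0894 g 2.7 j [-0.37, 0.81, 0.44, 1.91, -0.61, 0.56, 0.29]
```

```bash
python3 -m pendant '[[[1.5,0,0,0,0.9],[1,0,0,0,0.9],[0,0,0,0,0.9],[0,0,0,0,0.9],[0,0,0,0,0.9]]]'
python3 -c "
from fit import *
tool()"
python3 -m pendant '[[[-15,0,0,0,0.9],[-25,0,-10,0,0.9],[-25,0,-30,0,0.9],[-25,0,-30,0,0.9],[-25,0,-30,0,0.9],[-25,0,-30,0,0.9],[-25,0,-30,0,0.9],[-25,0,0,0,0.9],[-25,0,0,0,0.9],[0,0,0,0,0.9],[0,0,0,0,0.9]]]' | tail -1
python3 meas.py
```

```text
t: 16.35
tool_pos: [0.5627, 0.0264, 0.0286]
tcp_rot: [0.772, 0.635, 0.0, 0.0]
force: [-0.9, -4.5, 3.9]
width: 0.0891
gripper_force: 2.6
t 16.35 S xy mm [  2.2 -58.1] z 28.6 tool-y angle rel scale x (rad) -0.0002 tilt 0.001 F [-0.9 -4.5  3.9] w 0.0891 g 2.6 j [-0.37, 0.81, 0.44, 1.91, -0.62, 0.56, 0.29]
gripper_force: 0.0
t 17.27 S xy mm [   1.8 -272. ] z 188.3 tool-y angle rel scale x (rad) -0.0009 tilt -0.0 F [ 1.   0.2 -0.6] w 0.0892 g 0.0 j [-0.09, 0.57, 0.59, 1.82, -0.41, 0.87, 0.5]
top 0.87 [-5.  1.] [[285, 177], [274, 215], [308, 223], [317, 186]] 1444.5
model [[285.3, 175.4], [318.6, 184.0], [308.1, 221.9], [274.1, 212.9]]
side 0.69 [ -3. -43.] [[334, 189], [297, 188], [313, 194], [297, 196], [296, 205], [331, 208], [334, 198], [320, 194], [332, 193]] 604.0
model [[337.0, 175.6], [336.6, 199.5], [295.0, 197.9], [297.4, 174.1]]
```

```bash
ls pics | grep m_top; python3 - <<'E'
from fit import *
import glob
f=sorted(glob.glob('pics/m_top*')); a,b=[cv2.imread(x,0).astype('float32') for x in (f[0],f[-1])]
mask=np.zeros(a.shape,'uint8'); cor=un([(190,133),(392,182),(332,405),(135,358)],6,(255,155)); cv2.fillConvexPoly(mask,cor.round().astype(int),255)
W=np.eye(2,3,dtype='float32'); cc,W=cv2.findTransformECC(a,b,W,cv2.MOTION_EUCLIDEAN,(3,200,1e-7),mask,3)
n=cv2.transform(cor[None],W)[0]; print(cc,n-cor)
O=np.array([.57076,.08268,-.19263])
for c in(cor,n):
    U,e,_=fit([('top',c,rect(.06,.0525,.054))],SC); print(((toS(U)-toS(O))*1e3).round(1),np.degrees(U[2]-O[2]).round(2))
for n_ in('top','side'): print([(round(q['p'],2),np.round(q['bbox'],1).tolist()) for q in arm.boxes_of('knob',n_)])
k=lambda x,y:(*(SC[:2]+np.array([[np.cos(SC[2]),-np.sin(SC[2])],[np.sin(SC[2]),np.cos(SC[2])]])@[x,y]),.088)
print(proj('top',[k(-.03,.141)]),proj('side',[k(-.03,.141)]))
E
```

```text
m_top_1398.png
m_top_1726.png
0.9934335462618353 [[-1.59744697 -0.87215466]
 [-1.65229185 -0.64928285]
 [-1.89831191 -0.71635084]
 [-1.84569374 -0.9337089 ]]
[-0.7 -4.5] 1.28
[0.3 1.2] 0.93
[(0.65, [238.7, 185.5, 250.6, 198.9])]
[]
[[246.63411783 193.38768827]] [[308.8306268 147.6018881]]
```

```bash
python3 -m pendant '[[[34,-3,0,0,0.9],[34,-3,0,0,0.9],[34,-3,0,0,0.9],[34,-3,0,0,0.9],[34,-3,0,0,0.9],[34,-3,0,0,0.9],[34,-3,0,0,0.9],[34,-3,0,0,0.9],[34,-3,0,0,0.9],[34,-3,0,0,0.9],[34,-2,0,0,0.9],[34,0,0,0,0.9],[5,0,0,0,0.9],[0,0,20,0,0.9],[0,0,20,0,0.9],[0,0,10,0,0.9],[0,0,0,0,0.9],[0,0,0,0,0.9]]]'
python3 -c "
from fit import *
tool(); print([(round(q['p'],2),np.round(q['bbox'],1).tolist()) for q in arm.boxes_of('knob','side')]) if arm.get_image('side') is not None else 0"
```

```text
t: 19.07
tool_pos: [0.5687, 0.2272, 0.1383]
tcp_rot: [0.772, 0.636, -0.0, -0.0]
force: [-0.3, 1.2, 0.1]
width: 0.0892
gripper_force: 0.0
t 19.07 S xy mm [-30.5 140.2] z 138.3 tool-y angle rel scale x (rad) 0.0002 tilt -0.001 F [-0.3  1.2  0.1] w 0.0892 g 0.0 j [-0.77, 0.72, 0.58, 1.7, -0.49, 0.87, -0.17]
[]
```

```bash
python3 -m pendant '[[[0,1,20,0,0.9],[0,0,20,0,0.9],[0,0,15,0,0.9],[0,0,8,0,0.9],[0,0,4,0,0.9],[0,0,0,0,0.9],[0,0,0,0,0.5],[0,0,0,0,0],[0,0,0,0,-0.3],[0,0,0,0,-0.6],[0,0,0,0,-0.6],[0,0,0,0,-0.6],[0,0,0,0,-0.6],[0,0,0,0,-0.6]]]' 15
python3 -c "
from fit import *
tool()"
```

```text
t: 20.33
tool_pos: [0.57, 0.2272, 0.0715]
tcp_rot: [0.772, 0.636, 0.0, -0.0]
force: [-0.1, -0.9, -0.7]
width: 0.0393
gripper_force: 0.0
t 20.33 S xy mm [-29.3 140.4] z 71.5 tool-y angle rel scale x (rad) 0.0003 tilt 0.0 F [-0.1 -0.9 -0.7] w 0.0393 g 0.0 j [-0.73, 0.8, 0.52, 1.75, -0.56, 0.74, -0.12]
```

```bash
python3 -m pendant '[[[0,0,0,0,-0.6],[0,0,0,0,-0.7],[0,0,0,0,-0.7],[0,0,0,0,-0.8],[0,0,0,0,-0.8],[0,0,0,0,-0.8],[0,0,0,0,-0.8],[0,0,0,0,-0.8]]]' 15
python3 -c "
from fit import *
tool()"
```

```text
t: 21.0
tool_pos: [0.5701, 0.2272, 0.0715]
tcp_rot: [0.772, 0.636, 0.0, 0.0]
force: [0.8, -0.4, -0.1]
width: 0.0257
gripper_force: 15.0
t 21.0 S xy mm [-29.1 140.4] z 71.5 tool-y angle rel scale x (rad) 0.0003 tilt 0.0 F [ 0.8 -0.4 -0.1] w 0.0257 g 15.0 j [-0.73, 0.81, 0.52, 1.75, -0.56, 0.74, -0.12]
```

```bash
python3 -m pendant '[[[0,4,0,0,-0.8],[0,4,0,0,-0.8],[0,4,0,0,-0.8],[0,4,0,0,-0.8],[0,4,0,0,-0.8],[0,4,0,0,-0.8],[0,4,0,0,-0.8],[0,1,0,0,-0.8],[0,0,0,0,-0.8],[0,0,0,0,-0.8],[0,0,0,0,-0.8]]]' 25
python3 -c "
from fit import *
tool()"
```

```text
t: 21.92
tool_pos: [0.5991, 0.2214, 0.0715]
tcp_rot: [0.772, 0.636, 0.0, 0.001]
force: [1.4, 0.3, -0.3]
width: 0.025
gripper_force: 25.0
t 21.92 S xy mm [  0.4 140.3] z 71.5 tool-y angle rel scale x (rad) 0.0002 tilt 0.002 F [ 1.4  0.3 -0.3] w 0.025 g 25.0 j [-0.7, 0.83, 0.52, 1.67, -0.55, 0.78, -0.12]
```

Free of jams so far, so I'll take the cross leg next.

```bash
python3 -m pendant '[[[4,0,0,0,-0.8],[4,0,0,0,-0.8],[4,0,0,0,-0.8],[4,0,0,0,-0.8],[4,0,0,0,-0.8],[4,0,0,0,-0.8],[4,0,0,0,-0.8],[0,0,0,0,-0.8],[0,0,0,0,-0.8],[0,0,0,0,-0.8]]]' 25
python3 -c "
from fit import *
tool()"
```

```text
t: 22.75
tool_pos: [0.6038, 0.2502, 0.0715]
tcp_rot: [0.772, 0.636, 0.001, -0.0]
force: [1.4, 1.3, -0.8]
width: 0.025
gripper_force: 25.0
t 22.75 S xy mm [ -0.4 169.5] z 71.5 tool-y angle rel scale x (rad) 0.0008 tilt 0.0 F [ 1.4  1.3 -0.8] w 0.025 g 25.0 j [-0.73, 0.85, 0.52, 1.63, -0.55, 0.81, -0.16]
```

```bash
python3 -m pendant '[[[0,4,0,0,-0.8],[0,4,0,0,-0.8],[0,4,0,0,-0.8],[0,4,0,0,-0.8],[0,4,0,0,-0.8],[0,4,0,0,-0.8],[0,4,0,0,-0.8],[0,4,0,0,-0.8],[0,3,0,0,-0.8],[0,1,0,0,-0.8],[0,0,0,0,-0.8],[0,0,0,0,-0.8]]]' 25
python3 -c "
from fit import *
tool()"
```

```text
t: 23.75
tool_pos: [0.6393, 0.242, 0.0715]
tcp_rot: [0.772, 0.636, 0.0, 0.0]
force: [-0.6, 1.0, 1.8]
width: 0.0254
gripper_force: 25.0
t 23.75 S xy mm [ 35.9 168.3] z 71.5 tool-y angle rel scale x (rad) 0.0003 tilt 0.0 F [-0.6  1.   1.8] w 0.0254 g 25.0 j [-0.69, 0.89, 0.53, 1.53, -0.54, 0.87, -0.16]
```

```bash
python3 -m pendant '[[[0,1,0,0,-0.8],[0,1,0,0,-0.8],[0,0,0,0,-0.8],[0,-1,0,0,-0.8],[0,-1,0,0,-0.8],[0,0,0,0,-0.6],[0,0,0,0,-0.4],[0,0,0,0,-0.2],[0,0,0,0,0],[0,0,0,0,0],[0,0,0,0,0],[0,0,0,0,0],[0,0,-10,0,0],[0,0,-20,0,0],[0,0,-30,0,0],[0,0,-30,0,0],[0,0,-30,0,0],[0,0,-30,0,0],[0,0,0,0,0]]]'
python3 -c "
from fit import *
tool()"
```

```text
t: 25.33
tool_pos: [0.6431, 0.2424, 0.2292]
tcp_rot: [0.772, 0.636, 0.005, 0.002]
force: [0.5, -0.9, 1.1]
width: 0.047
gripper_force: 0.0
t 25.33 S xy mm [ 39.6 169.3] z 229.2 tool-y angle rel scale x (rad) 0.0003 tilt 0.011 F [ 0.5 -0.9  1.1] w 0.047 g 0.0 j [-0.73, 0.73, 0.62, 1.4, -0.44, 1.14, -0.24]
```

```bash
python3 -m pendant '[[[26,-26,0,0,0],[26,-26,0,0,0],[26,-26,0,0,0],[26,-26,0,0,0],[26,-26,0,0,0],[26,-26,0,0,0],[26,-26,0,0,0],[26,-26,0,0,0],[26,-26,0,0,0],[26,-26,0,0,0],[0,0,0,0,0],[0,0,0,0,0]]]' | head -2
python3 - <<'E'
from fit import *
import glob
tool()
a=cv2.imread('pics/m_top_1398.png',0).astype('float32'); bi=arm.get_image('top'); cv2.imwrite('pics/end_top.png',bi[:,:,::-1]); b=cv2.cvtColor(bi,cv2.COLOR_RGB2GRAY).astype('float32')
mask=np.zeros(a.shape,'uint8'); cor=un([(190,133),(392,182),(332,405),(135,358)],6,(255,155)); cv2.fillConvexPoly(mask,cor.round().astype(int),255)
W=np.eye(2,3,dtype='float32'); cc,W=cv2.findTransformECC(a,b,W,cv2.MOTION_EUCLIDEAN,(3,200,1e-7),mask,3)
n=cv2.transform(cor[None],W)[0]; U,e,_=fit([('top',n,rect(.06,.0525,.054))],SC); print(cc,((toS(U)-toS([.57076,.08268]))*1e3).round(1),np.degrees(U[2]+.19263).round(2))
print('knob top',[(round(q['p'],2),np.round(q['bbox'],1).tolist()) for q in arm.boxes_of('knob','top')])
arm.get_image('side');print('knob side',[(round(q['p'],2),np.round(q['bbox'],1).tolist()) for q in arm.boxes_of('knob','side')])
c,s=np.cos(SC[2]),np.sin(SC[2]); k=[(*(SC[:2]+np.array([[c,-s],[s,c]])@[x,y]),.088) for x,y in((.036,.169),(.025,.169))]
print(proj('top',k),proj('side',k))
# dark-blob change: before vs now near the expected knob
o=cv2.imread('pics/top0.png',0)
for q in proj('top',[k[0]]): u,v=q.round().astype(int); print('before',o[v-4:v+4,u-4:u+4].mean(),'now',b[v-4:v+4,u-4:u+4].mean())
# bystanders unchanged?
d=cv2.absdiff(o.astype('float32'),b); 
for nm,(u,v) in dict(jar=(281,139),spool=(342,143),mug=(172,215),carton=(217,271)).items(): print(nm,d[v-15:v+15,u-15:u+15].mean().round(1))
E
```

```text
t: 26.33
tool_pos: [0.4311, 0.5499, 0.2211]
t 26.33 S xy mm [-227.6  430.4] z 221.1 tool-y angle rel scale x (rad) 0.0061 tilt -0.001 F [ 0.8 -1.   0.2] w 0.047 g 0.0 j [-1.27, 0.77, 0.64, 1.35, -0.47, 1.17, -0.77]
0.9931474963474529 [0.3 1.2] 0.91
knob top [(0.61, [238.5, 164.0, 248.3, 175.4])]
knob side [(0.18, [279.5, 132.9, 347.0, 242.5])]
[[244.31691989 170.13183253]
 [243.20308188 173.57564508]] [[330.22781101 142.88227686]
 [326.73362232 142.75524356]]
before 105.5 now 28.265625
jar 1.3
spool 1.3
mug 1.4
carton 1.3
```

The knob is at the weigh-leg end: its box centre is (243.4,169.7), and I expected (244.3,170.1). The unit is centred to about 1 mm, and the other things on the table have not moved. Handing in.

```bash
python3 -c "
from rig import arm
print(arm.hand_in())"
```

```text
the job is handed in; nothing more can be done
None
```

The job is handed in at about 26 s: the power unit lies square on the platform about 1 mm off centre (yaw within about 1°), the lever was then led to the far end of the weigh slot and released, and the spool, carton, jar and mug did not move.

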